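# Shift the spice mill's lever through its zigzag gate

### The arm

A 7-joint arm with a two-finger parallel gripper is mounted at the origin on the work surface. World frame = base frame: x ahead of the robot, y to its left, z up, the work surface at z = 0. Lengths are in m, angles in rad, forces in N, time in s.
With the tool pointing down it reaches from about 0.35 to 0.9 m from the base axis. Payload 8.1 kg.
Tool frame: the origin (TCP) lies between the finger pads; the fingertips stand 17 mm ahead of it and the grasp point (between the pads) lies 2 mm behind it; z points along the fingers, y is the direction in which the jaws open and shut (so a half turn about z gives the same grasp; the last joint's range is limited). The gripper opens to 92 mm and grips with 3 to 60 N. Pads are 19 mm wide; open, the fingers measure 130 mm over their backs; the gripper's body (75 mm by 190 mm) begins 47 mm behind the grasp point.
Start: joints at [1.242, 0.434, 0.025, 1.573, -0.012, 1.134, -0.075], TCP at [0.14, -0.609, 0.244] pointing down, gripper open.
Joint ranges: [-2.62, 2.62], [-0.44, 2.09], [-1.27, 1.32], [0.08, 2.57], [-1.32, 4.46], [0.12, 2], [-2.74, 2.74]. Speed limits (rad/s): [2.22, 2.22, 3.01, 3.01, 3.14, 3.14, 3.14].

### API

Orientations are given as a unit quaternion [w, x, y, z].
In Python, from cell import ctrl gives the robot as it stands. The module is installed in compiled form; this text tells all that it offers.
- The arm moves only by the shell command python3 -m jog 'ROWS' [OPENING] [FORCE]. ROWS is JSON, a list of rows, each a list of 6 numbers: the shift along the tool's x, y, z normalised to -1 to 1, where 1 is 0.4 m, then the turn, a rotation vector about the tool's x, y, z normalised to -1 to 1, where 1 is 2 pi rad. In form: [[dx, dy, dz, ax, ay, az], ...]. A call has 1 to 20 rows; each row is the pose to reach, as a shift and turn from the pose measured when the call began, along the tool's axes at that moment, turning the shorter way round; what a row does not reach only later rows make up. A row lasts 1/8 s, in which the tool goes at most 62.5 mm and 10.7 degrees, less where a joint would pass 70% of its speed; a pose out of reach is approached as far as the arm can. A call with a number of a shift or a turn outside -1 to 1 is refused whole. A call with a gripper value outside its range is refused whole. OPENING is the opening, from 0 (shut) to 1 (fully open), set as the call begins (- or left out, the last holds). The fingers move at their own pace and stop on an object; FORCE is the grip in N (left out, the last holds). Time passes only in rows, so rows that repeat a pose let the fingers close. It gives the time, the measured TCP pose, the force and the opening at its end, in the units of the state.
- ctrl.observe(): the state, without advancing time (a new reading comes with each control period).
- ctrl.camera(name): name is "side" or "top"; returns the picture (400x640x3 uint8, red, green, blue); there is no depth.
- ctrl.get_calibration(name): a dict with "fx", "fy", "cx", "cy" (pixels), "world_from_camera" (4x4, takes a point from camera to world coordinates). Camera axes: x right, y down, z forward; pixel columns grow to the right and rows downward; lengths in m; the calibration is good to about 2 mm. A picture is of the moment at which its call begins. get_calibration takes no time and is no camera call.
- ctrl.hand_in(): hands the job in, once; it reports no verdict.
The state is a dict: "clock": time; "joint_pos": joint angles; "qd": joint speeds; "joint_efforts": joint torques, N m; "eef_pos": TCP position; "tcp_rot": TCP orientation; "force": force on the tool from outside, world axes, zero at the start; "moment": the same for the moment, N m; "finger_gap": opening from 0.0 (shut) to 1.0 (fully open).
Only numpy, scipy, OpenCV 4.12 (cv2) and the standard library are available. Lean on these libraries where they do the work, as an engineer would, in place of code of your own. Each camera call takes 0.05 s, during which the arm holds its last target. There are 200 camera calls.

### The job

Set the spice mill with the zigzag gate to its coarse setting: take its lever by the knob, guide it out of the slot it stands in, across the gate and then fully home into the end of the other slot, beside the clear hopper, and let go. The second mill, whose lever stands in a straight slot, is set already: leave its lever where it is.

Things in the scene. Friction and masses are not known exactly. Their poses are not given: they have to be found in the camera images.
- mill: Spice mill with the zigzag gate, fixed: black housing 250 (x) x 170 (y) mm, metal gate plate on top at z = 100 mm, clear hopper at the rear centred at x = +80 mm (84 mm wide at its foot, lid top at z = 142 mm). Origin: centre of its underside; z up, x from the front (catch drawer) to the hopper, y to the left seen from the front.
- lever_knob (a point): Middle of the grey knob on that mill's lever: upright cylinder, 28 mm across, 36 mm high, 145 mm above the counter; its underside is 27 mm above the plate. Axes as the mill. The 10 mm stem stays upright, slides level in the gate, resists with 2 to 4 N and stays where left. It starts in the starting slot, in the mill's frame at x = -90 to -70, y = +35 mm.
- slot_end (a point): End of the other slot, on its middle line, level with the gate plate: in the mill's frame x = 0, y = -35, z = 100 mm. Slots are 24 mm wide (7 mm play each side of the stem); stem centres run along y = +35 from x = -90 to -45, across at x = -45 to y = -35, along y = -35 from x = -45 to 0 mm (stopped by the wall at +7). The walls stop the stem.
- plain_knob (a point): Bystander: the middle of the like knob on the lever of the second, slightly smaller mill (220 mm by 140 mm), which has a single straight slot along its length. To be left where it is.

How it is judged:
At the end, for the whole second after the job is handed in: The zigzag mill's lever stands at the end of the other slot: in the mill's frame its knob is beyond x = -10 mm (it can go to +7 mm) and to the right of y = -20 mm, released and staying there (x of lever_knob in the frame of mill above -0.01 m and y of lever_knob in the frame of mill below -0.02 m); the robot touches nothing.
It fails at once if the second mill's lever is shifted by more than 10 mm (distance of plain_knob from where it was at the start of the episode above 0.01 m).
It also fails if it takes over 32 s, if anything falls off the work surface, if the arm or the gripper's body presses on something with over 40 N, if the wrist force passes 120 N, or if a joint passes its speed limit or range.

## Working session

There is one attempt and no reset: what is moved stays moved. The work goes in short steps, Python scripts to look and compute and a shell command to move; the robot and the scene stay as the last step left them, time stands still between calls to the robot, and variables do not carry over. Pictures are saved under pics/ and viewed, about 8 in all and at most 12, crops included, and the job is handed in when it is done.

```bash
mkdir -p pics
python3 - <<'E'
from cell import ctrl
import cv2
for n in("top","side"):
    cv2.imwrite(f"pics/{n}0.png",ctrl.camera(n)[:,:,::-1]); c=ctrl.get_calibration(n); print(n,c)
s=ctrl.observe(); print(s)
E
```

```text
top {'fx': 500.8127888694268, 'fy': 500.8127888694268, 'cx': 312.8297046525316, 'cy': 197.18693017488204, 'world_from_camera': array([[-0.00451157, -0.98205171,  0.18855789,  0.32470114],
       [-0.99998805,  0.00407603, -0.00269754, -0.02059611],
       [ 0.00188056, -0.1885678 , -0.98205837,  1.22964822],
       [ 0.        ,  0.        ,  0.        ,  1.        ]])}
side {'fx': 410.8374050579166, 'fy': 410.8374050579166, 'cx': 315.0776673471278, 'cy': 203.4360385966604, 'world_from_camera': array([[-9.09712802e-01, -1.99478231e-01,  3.64185464e-01,
         2.05195007e-01],
       [-4.15237937e-01,  4.36452735e-01, -7.98176964e-01,
         6.46071931e-01],
       [ 2.69186940e-04, -8.77335424e-01, -4.79877570e-01,
         5.11337655e-01],
       [ 0.00000000e+00,  0.00000000e+00,  0.00000000e+00,
         1.00000000e+00]])}
{'clock': 0.1, 'joint_pos': array([ 1.2424343 ,  0.4351282 ,  0.02498654,  1.57398727, -0.01160477,
        1.13396633, -0.07508692]), 'qd': array([-0.00127121, -0.00232257, -0.0003609 , -0.00147742, -0.00033679,
       -0.00049273,  0.00069175]), 'joint_efforts': array([ 2.31230253e-03, -6.69129038e+01,  9.87645350e-01, -3.15147078e+01,
       -6.05165865e-02,  3.73618829e-02, -1.76127725e-05]), 'eef_pos': array([ 0.13975947, -0.60874938,  0.24304645]), 'tcp_rot': array([-6.57920676e-04,  9.93639413e-01,  1.12606686e-01, -1.36924647e-04]), 'force': array([ 0.09269865,  0.32845878, -0.58108885]), 'moment': array([0.00425227, 0.03709567, 0.00023457]), 'finger_gap': 1.0026013496683113}
```

View pics/top0.png

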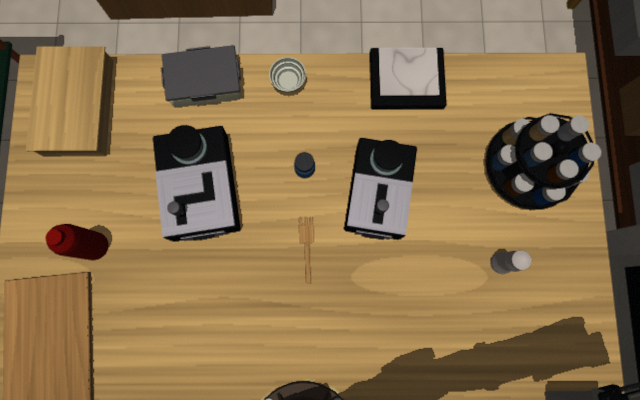

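View pics/side0.png

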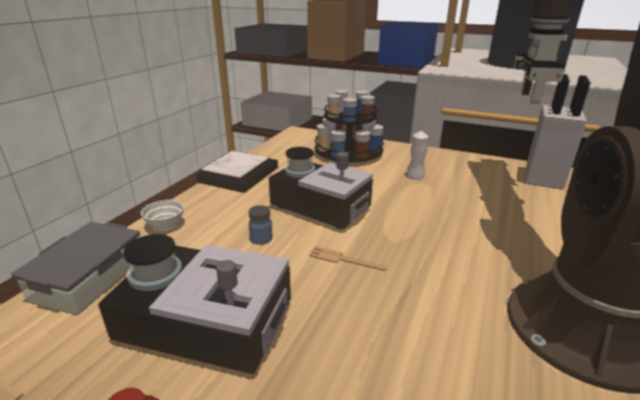

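The top view shows the zigzag mill at about (195,185), with its knob at about (174,208) and its hopper pointing away from the robot. The plain mill is at about (383,190). The side view shows the zigzag knob at about (228,272).

```bash
cat > h.py <<'E'
import numpy as np
from cell import ctrl
def ray(n,u,v):
    c=ctrl.get_calibration(n);T=c["world_from_camera"]
    return T[:3,3],T[:3,:3]@np.array([(u-c["cx"])/c["fx"],(v-c["cy"])/c["fy"],1])
def onz(n,u,v,z):
    o,d=ray(n,u,v);return o+d*(z-o[2])/d[2]
def proj(n,p):
    c=ctrl.get_calibration(n);T=c["world_from_camera"];q=T[:3,:3].T@(np.array(p)-T[:3,3])
    return c["fx"]*q[0]/q[2]+c["cx"],c["fy"]*q[1]/q[2]+c["cy"]
def tri(a,b):
    (o,d),(p,e)=ray(*a),ray(*b)
    s,t=np.linalg.lstsq(np.c_[d,-e],p-o,rcond=None)[0]
    return (o+s*d+p+t*e)/2,np.linalg.norm(o+s*d-p-t*e)
E
python3 - <<'E'
import cv2,numpy as np
from h import *
a=cv2.imread("pics/top0.png")
# rectify onto plane z=0.1 : 1 px = 0.5 mm, up=+x left=+y
c=a[115:250,140:250]
r=cv2.resize(c,None,fx=4,fy=4,interpolation=cv2.INTER_CUBIC)
b=cv2.imread("pics/side0.png")[225:370,95:300]
r2=cv2.resize(b,None,fx=1.7,fy=1.7*1,interpolation=cv2.INTER_CUBIC)
o=np.zeros((540,800,3),np.uint8);o[:540,:440]=r;o[:r2.shape[0],440:440+r2.shape[1]]=r2
cv2.imwrite("pics/crop.png",o)
m=((a.min(2)>120)&(a.max(2).astype(int)-a.min(2)<45)).astype(np.uint8)
m[:, :150]=0;m[:,245:]=0;m[:115]=0;m[250:]=0
cs=max(cv2.findContours(m,cv2.RETR_EXTERNAL,cv2.CHAIN_APPROX_NONE)[0],key=cv2.contourArea)
P=np.array([onz("top",u,v,.1)[:2] for u,v in cs[:,0]],np.float32)
R=cv2.minAreaRect(P*1000);print(cs[:,0].min(0),cs[:,0].max(0),R);print(cv2.boxPoints(R))
E
```

```text
[155 161] [233 236] ((541.13427734375, 249.3592071533203), (152.9792022705078, 163.70225524902344), 9.048828125)
[[452.7234  318.16168]
 [478.46985 156.49675]
 [629.54517 180.55673]
 [603.7987  342.22168]]
```

View pics/crop.png

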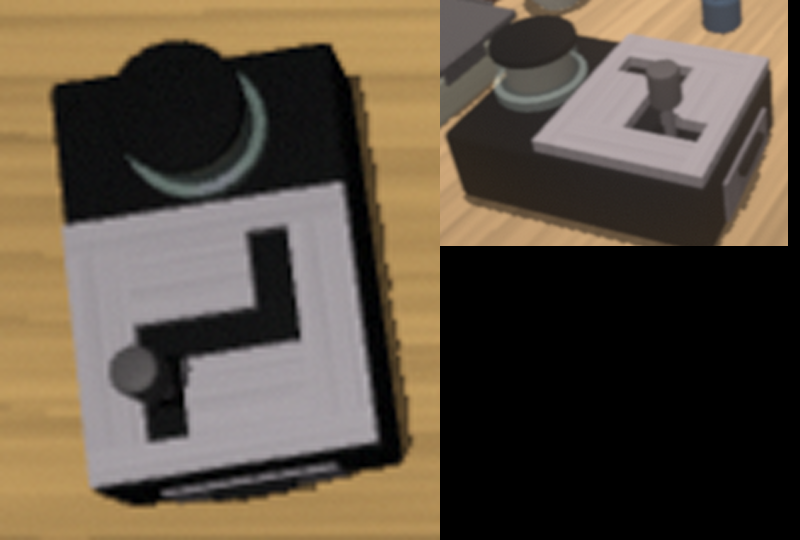

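The crop shows all the corners of the zigzag slot clearly. The knob top is at about (134,370) in the crop, and the hopper end points away from the robot. Next I'll fit the mill's pose from the slot corners.

Run:
```python
import cv2
from h import *
pc=np.array([[248,232],[287,227],[300,340],[257,308],[135,327],[180,357],[148,441],[188,437]],float)
M=np.array([[12,-23],[12,-47],[-57,-47],[-33,-23],[-33,47],[-57,23],[-102,47],[-102,23]])/1000
px=(pc+.5)/4-.5+[140,115]
W=np.array([onz("top",u,v,.1)[:2] for u,v in px])
mc,wc=M.mean(0),W.mean(0);A=(M-mc).T@(W-wc);th=np.arctan2(A[0,1]-A[1,0],A[0,0]+A[1,1])
R=np.array([[np.cos(th),-np.sin(th)],[np.sin(th),np.cos(th)]]);t=wc-R@mc
print("yaw deg",np.degrees(th),"origin",t);print("resid mm",((W-(M@R.T+t))*1000).round(1).tolist())
np.save("pose.npy",[*t,th])
# knob: top disc centre in top view at z=.163; two-view check
u,v=(134.5/4-.4+140,370/4-.4+115);k=onz("top",u,v,.163)
print("knob",k,"mill frame",R.T@(k[:2]-t))
s=(440,0);us,vs=((664-440)/1.7+95,68/1.7+225)
print("tri",tri(("top",u,v),("side",us,vs)))
# verify corners in side
for p in [(-125,85,100),(125,85,100),(-125,-85,100),(0,-35,100)]:
    w=R@np.array(p[:2])/1000+t;print(p,w,proj("side",[*w,.1]),proj("top",[*w,.1]))
print("gap px",1)
e=np.degrees
s=ctrl.observe();print(s["eef_pos"],s["tcp_rot"])
from scipy.spatial.transform import Rotation as Ro
q=s["tcp_rot"];T=Ro.from_quat([*q[1:],q[0]]).as_matrix();print(T.round(3))
```

```text
yaw deg 8.45415146275858 origin [0.58558258 0.25529011]
resid mm [[-0.2, -0.5], [-0.8, 0.7], [0.7, 1.2], [-0.7, -0.8], [-1.2, -0.4], [1.4, 0.3], [1.1, -0.8], [-0.3, 0.3]]
knob [0.50895477 0.27803062 0.163     ] mill frame [-0.0724519   0.03375907]
tri (array([0.50873649, 0.27814011, 0.1616915 ]), np.float64(0.0009867863225687765))
(-125, 85, 100) [0.44944433 0.32098925] (np.float64(249.35118654518226), np.float64(331.6025981112821)) (np.float64(160.51784473494288), np.float64(237.84697113067426))
(125, 85, 100) [0.69672778 0.35774373] (np.float64(93.21923548133691), np.float64(296.22558274139493)) (np.float64(150.43828987117197), np.float64(133.1071550922337))
(-125, -85, 100) [0.47443738 0.1528365 ] (np.float64(291.09167487036666), np.float64(258.22299038292556)) (np.float64(235.2157336615283), np.float64(226.55071610471043))
(0, -35, 100) [0.59072821 0.22067043] (np.float64(209.42256443701544), np.float64(263.06401258711475)) (np.float64(207.13133000492968), np.float64(176.7663519080411))
gap px 1
[ 0.13975947 -0.60874938  0.24304645] [-6.57920676e-04  9.93639413e-01  1.12606686e-01 -1.36924647e-04]
[[ 0.975  0.224 -0.   ]
 [ 0.224 -0.975  0.001]
 [-0.    -0.001 -1.   ]]
```

The mill pose fits well, with corner residuals of 1.8 mm or less. The knob triangulates to z = 0.162 against an expected 0.163, and in the mill frame it's at (-72,+34), in the starting slot. Next is a transit waypoint at (0.42,-0.25,0.30).

```bash
cat > go.py <<'E'
import sys
from h import *
from scipy.spatial.transform import Rotation as Ro
# usage: go.py x y z  [m = mill frame xy]  -> shift, turn normalised to reach a pose with tool x along mill x
x,y,z=map(float,sys.argv[1:4]);t0,t1,th=np.load("pose.npy")
if len(sys.argv)>4:
    c,s=np.cos(th),np.sin(th);x,y=t0+c*x-s*y,t1+s*x+c*y
o=ctrl.observe();q=o["tcp_rot"];R=Ro.from_quat([*q[1:],q[0]])
G=Ro.from_euler("z",th)*Ro.from_euler("x",np.pi)
d=np.array([x,y,z])-o["eef_pos"]
print(o["clock"],"target",np.round([x,y,z],4),"shift",(R.inv().apply(d)/.4).round(4),"turn",((R.inv()*G).as_rotvec()/2/np.pi).round(4),"F",o["force"].round(1))
E
python3 go.py .42 -.25 .3
python3 -m jog '[[0.88,-0.72,-0.14,0,0,0.0126],[0.88,-0.72,-0.14,0,0,0.0126],[0.88,-0.72,-0.14,0,0,0.0126],[0.88,-0.72,-0.14,0,0,0.0126],[0.88,-0.72,-0.14,0,0,0.0126],[0.88,-0.72,-0.14,0,0,0.0126],[0.88,-0.72,-0.14,0,0,0.0126],[0.88,-0.72,-0.14,0,0,0.0126],[0.88,-0.72,-0.14,0,0,0.0126]]' 1
python3 go.py .42 0.1 .28; python3 go.py -.0725 .034 .24 m
```

```text
0.1 target [ 0.42 -0.25  0.3 ] shift [ 0.8835 -0.7175 -0.1415] turn [-0.0002  0.      0.0124] F [ 0.1  0.3 -0.6]
clock: 1.23
eef_pos: [0.4193, -0.2478, 0.2993]
tcp_rot: [-0.001, 0.997, 0.075, -0.0]
force: [-0.9, -0.2, 0.2]
finger_gap: 1.001
1.225 target [0.42 0.1  0.28] shift [ 0.1319 -0.8593  0.0499] turn [-0.0003  0.      0.0004] F [-0.9 -0.2  0.2]
1.225 target [0.5089 0.2783 0.24  ] shift [ 0.4183 -1.2665  0.1506] turn [-0.0003  0.      0.0004] F [-0.9 -0.2  0.2]
```

```bash
python3 -m jog '[[0.31,-0.95,0.1,0,0,0],[0.31,-0.95,0.1,0,0,0],[0.31,-0.95,0.1,0,0,0],[0.31,-0.95,0.1,0,0,0],[0.31,-0.95,0.1,0,0,0],[0.31,-0.95,0.1,0,0,0],[0.31,-0.95,0.1,0,0,0],[0.31,-0.95,0.1,0,0,0]]'
python3 go.py -.0725 .034 .2 m;python3 go.py -.0725 .034 .144 m
```

```text
clock: 2.22
eef_pos: [0.4849, 0.1472, 0.2592]
tcp_rot: [-0.001, 0.997, 0.076, -0.001]
force: [-0.6, -0.3, -0.5]
finger_gap: 1.002
2.225 target [0.5089 0.2783 0.2   ] shift [ 0.1092 -0.3144  0.1484] turn [-0.0003  0.0002  0.0008] F [-0.6 -0.3 -0.5]
2.225 target [0.5089 0.2783 0.144 ] shift [ 0.1094 -0.3141  0.2884] turn [-0.0003  0.0002  0.0008] F [-0.6 -0.3 -0.5]
```

```bash
python3 -m jog '[[0.11,-0.314,0.12,0,0,0],[0.11,-0.314,0.12,0,0,0],[0.11,-0.314,0.12,0,0,0.001],[0.11,-0.314,0.12,0,0,0.001],[0.11,-0.314,0.12,0,0,0.001]]'
python3 go.py -.0725 .034 .144 m
python3 - <<'E'
import cv2
from cell import ctrl
b=ctrl.camera("side")[:,:,::-1];cv2.imwrite("pics/s1.png",cv2.resize(b[120:370,80:380],None,fx=2,fy=2))
E
```

```text
clock: 2.85
eef_pos: [0.5101, 0.2753, 0.2117]
tcp_rot: [-0.0, 0.997, 0.071, -0.001]
force: [-0.5, 0.7, 0.6]
finger_gap: 0.998
2.85 target [0.5089 0.2783 0.144 ] shift [-0.0019 -0.0077  0.1693] turn [-0.0001  0.0002 -0.0007] F [-0.5  0.7  0.6]
```

View pics/s1.png

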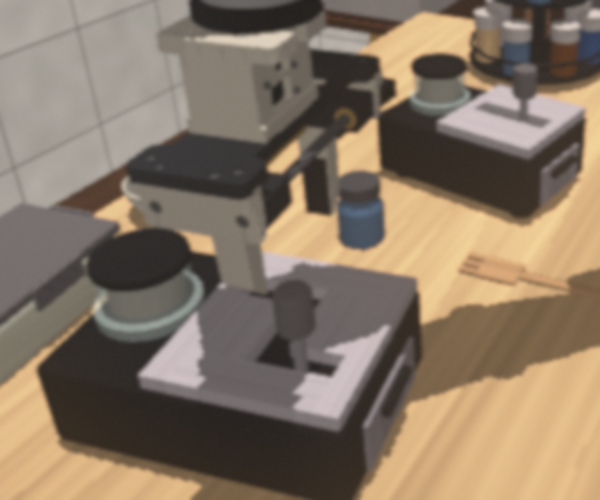

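The picture shows the open fingers straddling the knob in the jaw direction, above the mill. Tips are at about (245,288) and (320,208), knob top at (294,288). I'll check this against the projection before going down.

Run:
```python
from h import *
th=np.load("pose.npy")[2];y=np.array([-np.sin(th),np.cos(th),0])
c=np.array([.5101,.2753,.195])
f=lambda p:((np.array(proj("side",p))-[80,120])*2).round()
print(f(c+.055*y),f(c-.055*y),f(c),f([.5089,.2783,.163]))
```

```text
[248. 296.] [323. 207.] [289. 248.] [292. 288.]
```

The projection agrees with the picture to within a few pixels. Descending and closing.

```bash
python3 -m jog '[[-0.002,-0.007,0.08,0,0,-0.0005],[-0.002,-0.007,0.12,0,0,-0.0005],[-0.002,-0.007,0.15,0,0,-0.0005],[-0.002,-0.007,0.168,0,0,-0.0005],[-0.002,-0.007,0.168,0,0,-0.0005]]' 1
python3 -m jog '[[0,0,0,0,0,0],[0,0,0,0,0,0],[0,0,0,0,0,0],[0,0,0,0,0,0],[0,0,0,0,0,0],[0,0,0,0,0,0]]' 0 25
python3 go.py -.045 .035 .144 m; python3 go.py -.045 -.035 .144 m;python3 go.py 0 -.035 .144 m
```

```text
clock: 3.52
eef_pos: [0.5088, 0.2781, 0.1446]
tcp_rot: [-0.0, 0.997, 0.073, -0.001]
force: [-0.1, -0.7, -0.0]
finger_gap: 1.004
clock: 4.28
eef_pos: [0.5088, 0.2781, 0.1446]
tcp_rot: [-0.0, 0.997, 0.073, -0.001]
force: [-0.4, 0.4, -0.5]
finger_gap: 0.399
4.275 target [0.5359 0.2833 0.144 ] shift [ 0.0689 -0.0029  0.0015] turn [-0.0001  0.0002 -0.0002] F [-0.4  0.4 -0.5]
4.275 target [0.5462 0.2141 0.144 ] shift [0.0691 0.1721 0.0014] turn [-0.0001  0.0002 -0.0002] F [-0.4  0.4 -0.5]
4.275 target [0.5907 0.2207 0.144 ] shift [0.1816 0.1719 0.0013] turn [-0.0001  0.0002 -0.0002] F [-0.4  0.4 -0.5]
```

```bash
python3 -m jog '[[0,0,0,0,0,0],[0,0,0,0,0,0],[0,0,0,0,0,0]]'
```

```text
clock: 4.65
eef_pos: [0.5088, 0.2781, 0.1446]
tcp_rot: [-0.0, 0.997, 0.073, -0.001]
force: [-1.0, 0.3, -0.3]
finger_gap: 0.303
```

The gap is 27.9 mm against a 28 mm knob, so the grip is good. First leg: 27.5 mm along x, in slow rows.

```bash
python3 -m jog '[[0.014,0,0,0,0,0],[0.028,0,0,0,0,0],[0.042,-0.001,0,0,0,0],[0.056,-0.002,0,0,0,0],[0.069,-0.002,0,0,0,0],[0.069,-0.002,0,0,0,0]]'
python3 go.py -.045 -.035 .1446 m;python3 go.py .002 -.035 .1446 m
```

```text
clock: 5.4
eef_pos: [0.537, 0.2829, 0.1446]
tcp_rot: [-0.0, 0.997, 0.073, 0.0]
force: [1.8, -1.4, -0.1]
finger_gap: 0.3
5.4 target [0.5462 0.2141 0.1446] shift [-2.200e-03  1.736e-01 -1.000e-04] turn [-0.0001 -0.     -0.0003] F [ 1.8 -1.4 -0.1]
5.4 target [0.5927 0.221  0.1446] shift [ 1.153e-01  1.733e-01 -1.000e-04] turn [-0.0001 -0.     -0.0003] F [ 1.8 -1.4 -0.1]
```

```bash
python3 -m jog '[[-0.002,0.02,0,0,0,0],[-0.002,0.04,0,0,0,0],[-0.002,0.06,0,0,0,0],[-0.002,0.08,0,0,0,0],[-0.002,0.1,0,0,0,0],[-0.002,0.12,0,0,0,0],[-0.002,0.14,0,0,0,0],[-0.002,0.16,0,0,0,0],[-0.002,0.173,0,0,0,0],[-0.002,0.173,0,0,0,0]]'
python3 go.py .002 -.035 .1446 m
```

```text
clock: 6.65
eef_pos: [0.5465, 0.2132, 0.1446]
tcp_rot: [0.0, 0.997, 0.072, 0.0]
force: [1.1, -1.2, 0.2]
finger_gap: 0.295
6.65 target [0.5927 0.221  0.1446] shift [ 0.1172 -0.0026 -0.    ] turn [ 0.0001 -0.     -0.0005] F [ 1.1 -1.2  0.2]
```

```bash
python3 -m jog '[[0.016,0,0,0,0,0],[0.032,-0.001,0,0,0,0],[0.048,-0.001,0,0,0,0],[0.064,-0.002,0,0,0,0],[0.08,-0.002,0,0,0,0],[0.096,-0.003,0,0,0,0],[0.11,-0.003,0,0,0,0],[0.117,-0.003,0,0,0,0],[0.117,-0.003,0,0,0,0]]'
python3 go.py .002 -.035 .1446 m
python3 - <<'E'
import cv2
from cell import ctrl
b=ctrl.camera("side")[:,:,::-1];cv2.imwrite("pics/s2.png",cv2.resize(b[120:370,80:380],None,fx=2,fy=2))
E
```

```text
clock: 7.78
eef_pos: [0.593, 0.2212, 0.1446]
tcp_rot: [0.0, 0.997, 0.072, 0.0]
force: [0.6, -1.4, 0.5]
finger_gap: 0.296
7.775 target [0.5927 0.221  0.1446] shift [-0.0008  0.0005 -0.    ] turn [ 0.     -0.0001 -0.0005] F [ 0.6 -1.4  0.5]
```

View pics/s2.png

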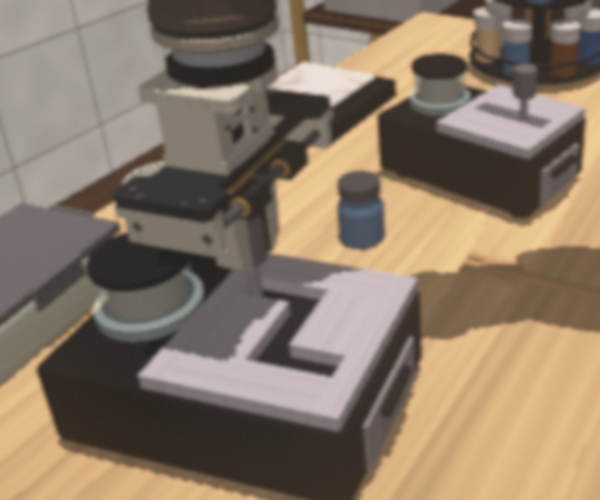

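The knob is held and the stem is at (255,280), in the far slot next to the hopper. The force is low. Opening to let go, then raising the tool.

```bash
python3 -m jog '[[0,0,0,0,0,0],[0,0,0,0,0,0],[0,0,0,0,0,0],[0,0,0,0,0,0]]' 0.65
python3 -m jog '[[0,0,-0.05,0,0,0],[0,0,-0.12,0,0,0],[0,0,-0.25,0,0,0],[0,0,-0.35,0,0,0],[-0.3,0,-0.4,0,0,0],[-0.5,0,-0.4,0,0,0],[-0.5,0,-0.4,0,0,0],[-0.5,0,-0.4,0,0,0]]'
python3 - <<'E'
import cv2
from cell import ctrl
a=ctrl.camera("top")[:,:,::-1];b=ctrl.camera("side")[:,:,::-1]
cv2.imwrite("pics/e.png",cv2.hconcat([cv2.resize(a[115:250,140:250],None,fx=3.5,fy=3.5)[:380],cv2.resize(b[225:370,95:300],None,fx=2,fy=380/145)[:378].copy() if 0 else cv2.resize(b[225:370,95:300],(410,472))[:380]]))
E
python3 -c "print(1)"
```

```text
clock: 8.32
eef_pos: [0.5929, 0.2213, 0.1446]
tcp_rot: [-0.0, 0.997, 0.072, 0.0]
force: [-0.7, 0.9, -0.8]
finger_gap: 0.642
clock: 9.32
eef_pos: [0.3916, 0.1922, 0.3051]
tcp_rot: [0.001, 0.997, 0.073, 0.001]
force: [1.4, -0.1, 1.4]
finger_gap: 0.654
1
```

View pics/e.png

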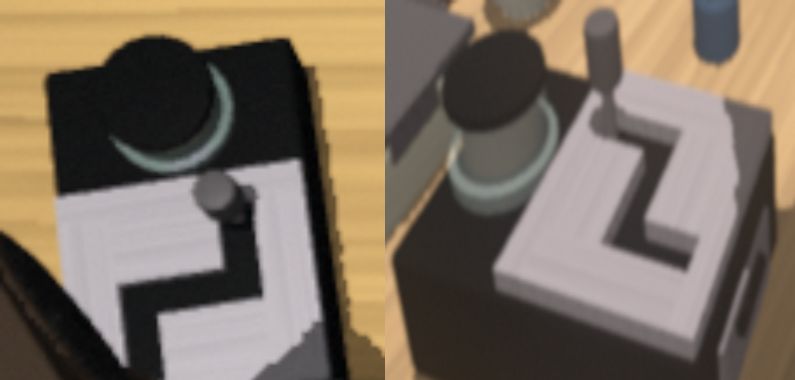

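The picture shows the lever released, standing at the hopper end of the other slot. Its knob top is at (216,192) in the crop. I'll measure it, confirm the plain lever hasn't moved, and hand in.

Run:
```python
from h import *
import cv2
t0,t1,th=np.load("pose.npy");k=onz("top",216/3.5-.4+140,192/3.5-.4+115,.163)[:2]-[t0,t1]
c,s=np.cos(th),np.sin(th);x,y=c*k[0]+s*k[1],-s*k[0]+c*k[1];print("knob in mill",x,y)
a=cv2.imread("pics/side0.png");b=ctrl.camera("side")[:,:,::-1]
print("plain knob diff",cv2.absdiff(a,np.ascontiguousarray(b))[150:190,325:360].max())
o=ctrl.observe();print(o["clock"],abs(o["qd"]).max())
if x>-.006 and y<-.025: print(ctrl.hand_in())
```

```text
knob in mill 0.0016167885375054179 -0.03537692198580093
plain knob diff 97
9.475 0.03706219225076718
the job is handed in; nothing more can be done
None
```

The image difference around the plain knob is large (97), so I'll look at what caused it.

Run:
```python
import cv2,numpy as np
from cell import ctrl
try: b=np.ascontiguousarray(ctrl.camera("side")[:,:,::-1])
except Exception as e: print(e); b=None
a=cv2.imread("pics/side0.png")
if b is None: b=a*0; s=cv2.resize(cv2.imread("pics/s2.png"),(300,250),interpolation=cv2.INTER_AREA); b[120:370,80:380]=s
cv2.imwrite("pics/f.png",cv2.resize(cv2.hconcat([a[130:230,260:390],b[130:230,260:390]]),None,fx=3,fy=3))
```

```text
the job is handed in; nothing more can be done
```

The zigzag mill's lever is at the end of the other slot, beside the hopper, and released. I handed the job in at about 9.5 s of the 32 s allowed.

- **What I did:** I found the mill's pose from its slot corners (residuals within 1.8 mm) and cross-checked the knob in both cameras. I then gripped the knob at 25 N, with the jaws closing to 27.9 mm on the 28 mm knob. I guided it through the three legs of the gate, opened the jaws, and moved the arm up and away.
- **Lever, last check:** after release, the knob measured x = +1.6 mm, y = -35.4 mm in the mill's frame. The limits are x above -10 mm and y below -20 mm. The wrist force readings were about 2 N or less, and the gripper was clear at z = 0.305 m.
- **Second mill, unresolved check:** my automatic before/after image comparison around its knob did not come out clean (maximum pixel difference 97). I handed in in the same script, before I could look into it, and the camera was closed afterwards. The cause could be the arm or its shadow in that view. By eye, in the pictures taken before the grasp and just before release, that knob stood at the same pixel as at the start, about (342,160). The gripper never went near that lever: it passed at a height of 0.26 m or more, and the retreat stayed on the other mill's side.

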